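# Lock the camlock coupling onto the catch pot

### The job

Push the loose coupling straight down over the grooved adaptor on top of the catch pot until you feel its rim land flush on the shoulder, with both cam arms still up; then swing the two cam arms outward and down, one after the other, each until it stops, and leave the coupling locked on. Be gentle: no more than about 25 N on the coupling or on an arm, and leave the other things on the bench where they lie.

Things in the scene. Friction and masses are not known exactly. Their poses are not given: they have to be found in the camera images.
- coupling_grip (a point): Loose aluminium camlock coupling standing mouth down, 0.6 kg: 12-sided body, 61 mm wide, 55 mm high, on an 86 mm flat rim 3 mm thick, with a 36 mm ribbed round stub on top (54 to 98 mm above the rim). This point: on the axis, mid-stub, 76 mm above the mouth's rim. z = axis, up. Cam arms at its +y side (cam_a) and -y side (cam_b) swing in its y-z plane; the stub is free for fingers closing along x.
- coupling_mouth (a point): Centre of the coupling's open mouth, in the plane of its rim, on the axis; same axes as coupling_grip. The bore is 46.4 mm across and 48 mm deep.
- cam_a (a joint): Cam arm on the coupling's +y side: 0 = up (leaning 30 degrees outward from the axis), 1.31 rad = down at its stop (15 degrees below level). Closing swings it outward and down. It stays where left; about 3 N at its end moves it, more near the end as its cam bites under the groove's upper edge. It closes fully only if the coupling is home.
- cam_b (a joint): The same on the coupling's -y side.
- cam_a_end (a point): Middle of the round cross bar (12 mm diameter, 22 mm long) at the outer end of cam arm a, 85 mm from its hinge. The arm is a flat steel bar, 14 mm wide and 6 mm thick. With the arm up this point is 76.5 mm from the coupling's axis and 93.6 mm above the rim; with it down 116 mm and -2 mm.
- cam_b_end (a point): The same on cam arm b.
- cam_a_hinge (a point): Hinge pin of cam arm a: 34 mm from the coupling's axis and 20 mm above its rim.
- cam_b_hinge (a point): The same of cam arm b.
- tape_roll: Bystander: roll of paper tape, 84 mm diameter, 24 mm high, lying flat; origin at the centre of its underside.
- dish: Bystander: black dish, 170 mm diameter, 22 mm high; origin under its centre.
- tub: Bystander: white tub, 90 mm diameter, 70 mm high; origin under its centre.
- drill: Bystander: green and black cordless drill lying on its side, about 235 mm long; origin on the bench under its barrel.
- spanner: Bystander: steel spanner, 170 mm long, lying flat.
- spare_plug: Bystander: small grooved aluminium plug, 38 mm diameter, 45 mm high, standing loose on the bench; not the adaptor; origin under its centre.
- shell: Bystander: black moulded part, 170 x 110 mm, 65 mm high; origin under its centre.
- gasket (a joint): The grooved adaptor rises from the shoulder's middle: 44 mm diameter, 40 mm tall, top edge bevelled 4 mm, groove 26 mm diameter at 8 to 27 mm height. From its top stands a rubber gasket (27 mm diameter) by 14 mm. Joint 0 = standing, about 0.006 m = pressed, coupling home. It resists with 8 N rising to 14 N over the last 6 mm, and stays down; then the shoulder is a hard stop.
- tank: The fixed catch pot that carries the adaptor: grey cylinder, 140 mm diameter, with a 158 mm steel lid whose top is 108 mm above the bench; a round gauge sticks out 35 mm from its +x side. Origin under its centre.
- pot_top (a point): Fixed. Centre of the catch pot's flat lid, 108 mm above the bench, on the axis of the adaptor, z up. Above it a steel neck carries a flat round shoulder (94 mm diameter) on which the coupling's rim rests when home. The adaptor is screwed in to a depth that differs each time and is not measured: the shoulder is 24 to 36 mm above this point, to be found by feel.
Mind the look-alikes: they are no part of the job. Leave any orange or purple look-alike of the part that bears coupling_grip alone.

How it is judged:
By the outcome, as a careful person would: the job done as asked, in the order asked, and still so for the second after the job is handed in, with the robot touching nothing.
It also fails if it takes over 72 s, if anything falls off the work surface, if the arm or the gripper's body presses on something with over 40 N, if the wrist force passes 120 N, or if a joint passes its speed limit or range.

### The arm

A 6-joint arm with a two-finger parallel gripper is mounted at the origin on the work surface. World frame = base frame: x ahead of the robot, y to its left, z up, the work surface at z = 0. Lengths are in m, angles in rad, forces in N, time in s.
With the tool pointing down it reaches from about 0.3 to 0.875 m from the base axis. Payload 6.4 kg.
Tool frame: the origin (TCP) lies midway between the tips of the shut fingers; the grasp point (between the pads) lies 19 mm behind it; z points along the fingers, y is the line along which they close (so a half turn about z gives the same grasp; the last joint's range is limited). The gripper opens to 85 mm and grips with 20 to 120 N. Pads are 22 mm wide; open, the fingers measure 114 mm over their backs; the gripper's body (76 mm by 85 mm) begins 54 mm behind the grasp point. The pads swing forward as they close: fully open they stand 13 mm farther back than shut.
Start: joints at [0.974, 0.181, 1.607, -0, 1.354, -0.206], TCP at [0.219, 0.532, 0.231] pointing down, gripper open.
Joint ranges: [-2.99, 2.99], [-0.89, 2.07], [0.3, 2.58], [-1.14, 4.28], [0, 2.63], [-3.12, 3.12]. Speed limits (rad/s): [2.57, 2.57, 3.01, 3.14, 3.14, 3.14].

### API

Orientations are given as a unit quaternion [w, x, y, z].
In Python, from bench import sensors, vision, ctrl gives the robot as it stands.
- The arm moves only by the tool carry_out, never from a script. Its argument "deltas" is text: rows parted by semicolons, each of 7 numbers parted by spaces: the shift along the tool's x, y, z in mm, then the turn, a rotation vector about the tool's x, y, z in rad, then the closure, from 0 (fully open) to 1 (shut). In form: tx ty tz ax ay az claw; .... A call has 1 to 12 rows; each row is the pose to reach, as a shift and turn from the pose commanded when the call began, along the tool's axes at that moment; what a row does not reach only later rows make up. A row lasts 1/8 s, in which the tool goes at most 62.5 mm and 10.7 degrees, less where a joint would pass 70% of its speed; a pose out of reach is approached as far as the arm can. A call with a gripper value outside its range is refused whole. The fingers move at their own pace and stop on an object; the grip force is fixed at half the most. Time passes only in rows, so rows that repeat a pose let the fingers close. It gives the time, the measured TCP pose, the force, the opening and the grip force at its end, in the units of the state.
- sensors.get_obs(): the state, without advancing time (a new reading comes with each control period).
- vision.camera(name): name is "scene" or "top"; returns the picture (480x640x3 uint8, blue, green, red); there is no depth.
- vision.camera_model(name): a dict with "K" (3x3 intrinsics, pixels), "k1" (the pictures are not rectified: a ray, as slopes to the right and down, at radius r is drawn at 1 + k1 r^2 times it, then the intrinsics apply), "extrinsics" (4x4, takes a point from world to camera coordinates). Camera axes: x right, y down, z forward; pixel columns grow to the right and rows downward; lengths in m; the calibration is good to about 2 mm. A picture is of the moment at which its call begins. camera_model takes no time and is no camera call.
- ctrl.hand_in(): hands the job in; it is judged then, once.
The state is a dict: "time_s": time; "q": joint angles; "dq": joint speeds; "joint_efforts": joint torques, N m; "eef_pos": TCP position; "eef_rot": TCP orientation; "wrist_force": force on the tool from outside, world axes, zero at the start; "torque": the same for the moment, N m; "opening": opening from 0.0 (shut) to 1.0 (fully open); "grasp_force": force on a finger pad.
Only numpy, scipy, OpenCV 4.12 (cv2) and the standard library are available. Lean on these libraries where they do the work, as an engineer would, in place of code of your own. Each camera call takes 0.05 s, during which the arm holds its last target. There are 200 camera calls.

## Working session

There is one attempt and no reset: what is moved stays moved. The work goes in short steps, Python scripts to look and compute and a tool call to move; the robot and the scene stay as the last step left them, time stands still between calls to the robot, and variables do not carry over. Pictures are saved under pics/ and viewed, at most 10 in all, crops included, and the job is handed in when it is done.

Besides the shell and the picture viewer there is one more tool, called as name(argument=value, ...), one argument or row to a line, values as JSON. carry_out: Moves the arm, as the interface text tells. Its arguments: {"type":"object","properties":{"deltas":{"type":"string"}},"required":["deltas"]}

```bash
mkdir -p pics; cat > h.py <<'E'
import numpy as np, cv2
from bench import sensors, vision, ctrl
def proj(n,P):
    m=vision.camera_model(n);K=np.array(m["K"]);T=np.array(m["extrinsics"])
    P=np.atleast_2d(P);c=P@T[:3,:3].T+T[:3,3];s=c[:,:2]/c[:,2:];s=s*(1+m["k1"]*(s**2).sum(1,keepdims=True))
    return s@K[:2,:2].T+K[:2,2]
def ray(n,uv):
    m=vision.camera_model(n);K=np.array(m["K"]);T=np.array(m["extrinsics"])
    d=(np.array(uv,float)-K[:2,2])/[K[0,0],K[1,1]];s=d.copy()
    for _ in range(20): s=d/(1+m["k1"]*(s@s))
    R=T[:3,:3];return -R.T@T[:3,3], R.T@np.r_[s,1]
def atz(n,uv,z):
    o,d=ray(n,uv);return o+d*(z-o[2])/d[2]
def tri(uv1,uv2):
    o,d=ray("scene",uv1);p,e=ray("top",uv2)
    t=np.linalg.lstsq(np.c_[d,-e],p-o,rcond=None)[0];a=o+d*t[0];b=p+e*t[1];return (a+b)/2,np.linalg.norm(a-b)
E
python3 - <<'E'
from h import *
for n in("scene","top"):
    cv2.imwrite(f"pics/{n}0.png",vision.camera(n)); m=vision.camera_model(n);print(n,m)
print(sensors.get_obs())
E
```

```text
scene {'K': array([[520.43750006,   0.        , 312.2077624 ],
       [  0.        , 520.43750006, 240.1864204 ],
       [  0.        ,   0.        ,   1.        ]]), 'k1': -0.030232201951510128, 'extrinsics': array([[-0.68902714,  0.72467413,  0.00943479,  0.35185647],
       [ 0.53201293,  0.51459752, -0.67242222, -0.2164433 ],
       [-0.4921421 , -0.45829772, -0.74010766,  1.59765629],
       [ 0.        ,  0.        ,  0.        ,  1.        ]])}
top {'K': array([[443.9481397 ,   0.        , 316.9478848 ],
       [  0.        , 443.9481397 , 239.75025765],
       [  0.        ,   0.        ,   1.        ]]), 'k1': 0.03411505211433093, 'extrinsics': array([[-1.50797759e-02, -9.99665565e-01,  2.10085451e-02,
        -5.19062618e-04],
       [-9.95883246e-01,  1.31378734e-02, -8.96881023e-02,
         5.16038938e-01],
       [ 8.93820998e-02, -2.22745346e-02, -9.95748304e-01,
         1.33185184e+00],
       [ 0.00000000e+00,  0.00000000e+00,  0.00000000e+00,
         1.00000000e+00]])}
{'time_s': 0.1, 'q': array([ 9.73677884e-01,  1.81496088e-01,  1.60789173e+00,  4.67546915e-05,
        1.35379584e+00, -2.06300812e-01]), 'dq': array([ 0.00122534, -0.00131711, -0.00026197,  0.00137974,  0.00100978,
       -0.0001787 ]), 'joint_efforts': array([-3.93656028e-04, -4.45868325e+01, -3.52239275e+01, -4.13126791e-04,
        4.05389612e-03, -2.68809231e-05]), 'eef_pos': array([0.21873432, 0.5312452 , 0.23046561]), 'eef_rot': array([-3.32043235e-04,  1.94172480e-01,  9.80967081e-01, -7.23250506e-04]), 'wrist_force': array([ 0.40767653, -0.08917933, -0.7407749 ]), 'torque': array([-0.04588254,  0.02175816, -0.00341724]), 'grasp_force': 0.0, 'opening': 0.9929942838413314}
```

View pics/scene0.png

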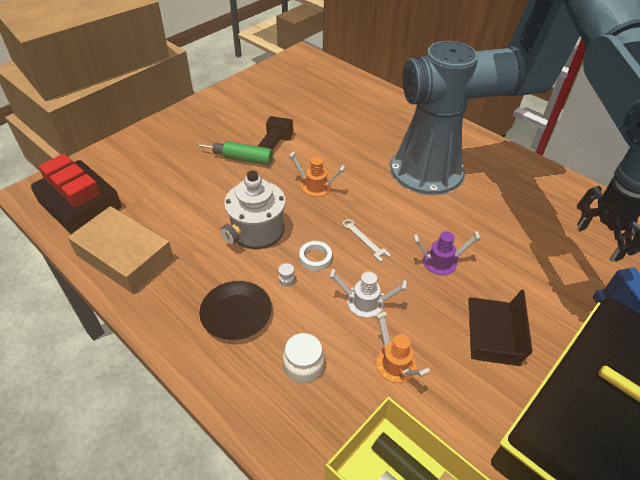

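View pics/top0.png

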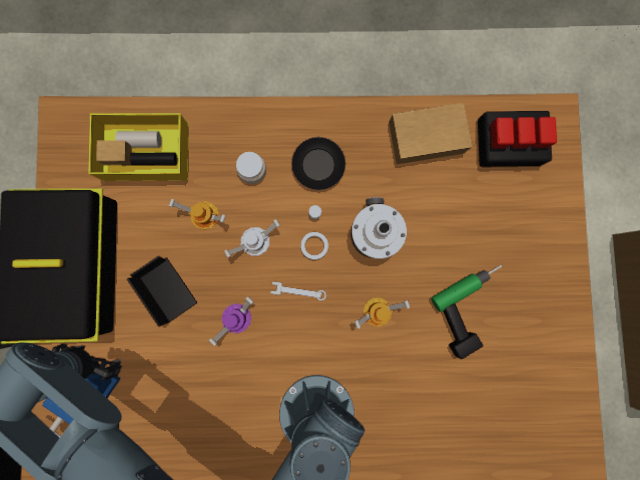

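The target is the silver coupling, at scene (368,293) and top (255,241). It could be confused with the orange ones at scene (316,178) and (398,357), the purple one at (441,253), and the small plug at (286,274). The pot is at scene (254,212) and top (380,231). I'll check with one close crop.

```bash
python3 - <<'E'
from h import *
s=cv2.imread("pics/scene0.png");t=cv2.imread("pics/top0.png")
def c(i,x,y,w,h): return cv2.resize(i[y:y+h,x:x+w],(400,300),interpolation=cv2.INTER_CUBIC)
cv2.imwrite("pics/c1.png",np.vstack([np.hstack([c(s,320,250,100,75),c(s,205,160,100,75)]),np.hstack([c(t,215,212,80,60),c(t,340,195,80,60)])]))
E
```

```text
(no output)
```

View pics/c1.png

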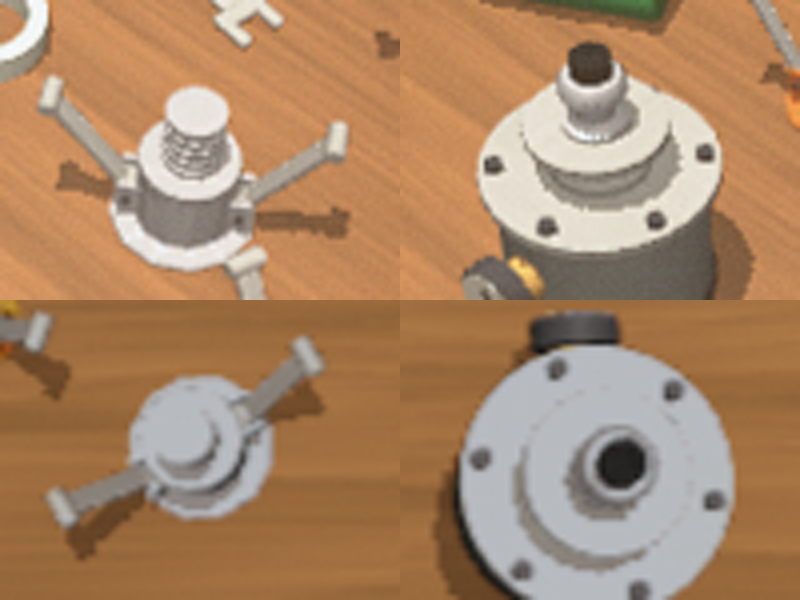

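```bash
python3 - <<'E'
from h import *
np.set_printoptions(precision=4,suppress=True)
print("stub",tri((369,277.5),(251.6,240)),atz("top",(251.6,240),.098),atz("scene",(369,277.5),.098))
a=tri((332.5,274),(276.4,223.2));b=tri((404.5,285.3),(227.4,253));print(a,b,(a[0]+b[0])/2)
d=a[0]-b[0];print("yaw of a-b line",np.degrees(np.arctan2(d[1],d[0])),np.linalg.norm(d[:2]))
print("swap",tri((332.5,274),(227.4,253))[1])
print("gask",tri((252.5,173.75),(384.2,227.6)),"lid",atz("top",(379.5,230.9),.108))
print(atz("top",(384.2,227.6),.192),atz("scene",(252.5,173.75),.192))
E
```

```text
stub (array([0.512 , 0.1812, 0.0944]), np.float64(0.0020907826735014285)) [0.511  0.1816 0.098 ] [0.515  0.1819 0.098 ]
(array([0.5599, 0.1107, 0.0894]), np.float64(0.00020642139503577713)) (array([0.4744, 0.2519, 0.0941]), np.float64(0.0017465796903313434)) [0.5172 0.1813 0.0917]
yaw of a-b line -58.787393233795406 0.1651309907546266
swap 0.15934675510936766
gask (array([ 0.5308, -0.1843,  0.1989]), np.float64(0.0013249525848593397)) lid [ 0.5315 -0.186   0.108 ]
[ 0.5312 -0.185   0.192 ] [ 0.5261 -0.1913  0.192 ]
```

Silver coupling confirmed: axis at about (0.513, 0.1815), arm line at yaw -59°, and the bar heights match 94 mm. The pot axis is at about (0.531, -0.185), and the lid and gasket agree on that.

```bash
cat >> h.py <<'E'
from scipy.spatial.transform import Rotation as Ro
np.set_printoptions(precision=4,suppress=True)
def go(p,yaw=None):
    "deltas (mm, rad) to world TCP p, tool vertical, tool y along yaw (deg)"
    o=sensors.get_obs();R=Ro.from_quat(o["eef_rot"],scalar_first=True)
    out=R.inv().apply(np.array(p)-o["eef_pos"])*1000
    y=R.as_matrix()[:,1]; yw=np.degrees(np.arctan2(y[1],y[0]))
    yaw=yw if yaw is None else yaw
    c,s=np.cos(np.radians(yaw)),np.sin(np.radians(yaw))
    G=Ro.from_matrix(np.c_[[s*-1,c,0],[c,s,0],[0,0,-1]])
    rv=(R.inv()*G).as_rotvec()
    print("yaw now",yw,"delta",out.round(1),rv.round(4)); return out
E
python3 -c "
from h import *
go([.513,.1815,.17],31.2)"
```

```text
yaw now 67.60723680149393 delta [-405.3 -211.2   60.6] [-0.0016  0.0001  0.6354]
```

carry_out(
  deltas="-50 -26 0 0 0 0.1 0; -101 -53 0 0 0 0.2 0; -152 -79 0 0 0 0.3 0; -203 -106 0 0 0 0.4 0; -254 -132 10 0 0 0.5 0; -304 -158 30 0 0 0.6 0; -355 -185 45 0 0 0.635 0; -405 -211 60 0 0 0.635 0; -405 -211 60 0 0 0.635 0; -405 -211 60 0 0 0.635 0",
)

```text
time_s: 1.35
eef_pos: [0.5126, 0.1824, 0.1709]
eef_rot: [-0.001, 0.491, 0.871, -0.0]
wrist_force: [-0.5, 0.5, 0.5]
opening: 1.0
grasp_force: 0.0
```

```bash
python3 - <<'E'
from h import *
o=sensors.get_obs();print(o["time_s"],o["eef_pos"],o["wrist_force"])
go([.513,.1815,.06],31.2)
s=vision.camera("scene");t=vision.camera("top")
print(proj("scene",o["eef_pos"]),proj("top",o["eef_pos"]))
def c(i,x,y,w,h): return cv2.resize(i[y:y+h,x:x+w],(400,400),interpolation=cv2.INTER_CUBIC)
cv2.imwrite("pics/c2.png",np.hstack([c(s,320,220,100,100),c(t,205,192,100,100)]))
E
```

```text
1.35 [0.5126 0.1824 0.1709] [-0.4935  0.5068  0.488 ]
yaw now 31.179475220338848 delta [ -1.1  -0.  110.9] [-0.001  -0.0009 -0.0004]
[[372.8964 256.32  ]] [[247.9126 237.0276]]
```

View pics/c2.png

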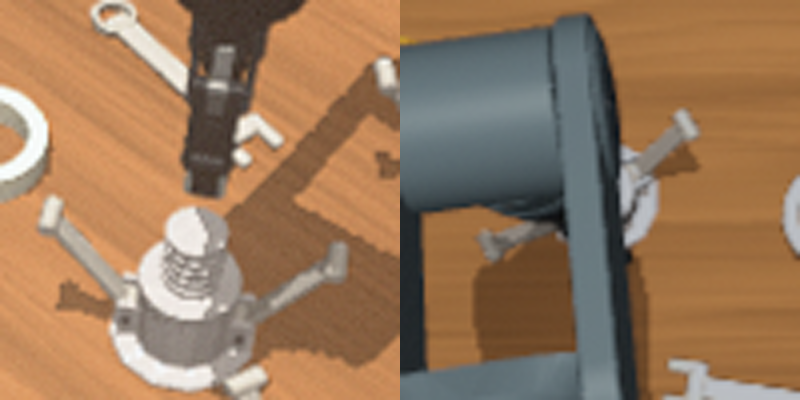

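The scene view has the fingers straddling the stub above it, edge-on at (371,267). The coupling is undisturbed with its stub at (369,277), so I'll descend and grip.

carry_out(
  deltas="-1 0 40 0 0 0 0; -1 0 80 0 0 0 0; -1 0 102 0 0 0 0; -1 0 111 0 0 0 0; -1 0 111 0 0 0 0; -1 0 111 0 0 0 0.7; -1 0 111 0 0 0 1; -1 0 111 0 0 0 1; -1 0 111 0 0 0 1; -1 0 111 0 0 0 1",
)

```text
time_s: 2.7
eef_pos: [0.5149, 0.1817, 0.0615]
eef_rot: [0.001, 0.491, 0.871, 0.001]
wrist_force: [1.8, 1.9, 5.2]
opening: 0.414
grasp_force: 59.2
```

carry_out(
  deltas="0 0 -20 0 0 0 1; 0 0 -60 0 0 0 1; 0 0 -110 0 0 0 1; 0 0 -160 0 0 0 1; 0 0 -200 0 0 0 1; 0 0 -230 0 0 0 1; 0 0 -230 0 0 0 1; 0 0 -230 0 0 0 1",
)

```text
time_s: 3.7
eef_pos: [0.5123, 0.1812, 0.2877]
eef_rot: [-0.002, 0.491, 0.871, -0.001]
wrist_force: [-0.5, -0.4, -5.8]
opening: 0.406
grasp_force: 61.7
```

```bash
python3 - <<'E'
from h import *
o=sensors.get_obs();print(o["eef_pos"],o["wrist_force"],o["torque"],o["opening"])
go([.5315,-.1855,.29],31.2)
E
```

```text
[0.5123 0.1812 0.2877] [-0.5351 -0.4199 -5.7505] [ 0.051   0.0378 -0.0509] 0.4057052793065828
yaw now 31.220801426132923 delta [-323.5 -173.7   -2.2] [-0.0038 -0.0016  0.0004]
```

carry_out(
  deltas="-20 -10 0 0 0 0 1; -60 -32 0 0 0 0 1; -100 -54 0 0 0 0 1; -140 -75 0 0 0 0 1; -180 -97 0 0 0 0 1; -220 -118 0 0 0 0 1; -260 -140 0 0 0 0 1; -295 -158 0 0 0 0 1; -315 -169 0 0 0 0 1; -323.5 -173.7 0 0 0 0 1; -323.5 -173.7 0 0 0 0 1; -323.5 -173.7 0 0 0 0 1",
)

```text
time_s: 5.2
eef_pos: [0.5328, -0.1839, 0.2901]
eef_rot: [-0.0, 0.49, 0.872, 0.0]
wrist_force: [-0.7, -0.1, -4.7]
opening: 0.409
grasp_force: 61.4
```

```bash
python3 - <<'E'
from h import *
o=sensors.get_obs();print(o["eef_pos"],o["wrist_force"],o["torque"],o["opening"])
s=vision.camera("scene");t=vision.camera("top")
def c(i,x,y,w,h): return cv2.resize(i[y:y+h,x:x+w],(400,500),interpolation=cv2.INTER_CUBIC)
cv2.imwrite("pics/c3.png",np.hstack([c(s,204,100,100,125),c(t,330,170,100,125)]))
E
```

```text
[ 0.5328 -0.1839  0.2901] [-0.6817 -0.0666 -4.6922] [0.0807 0.0179 0.0069] 0.40898290697528483
```

View pics/c3.png

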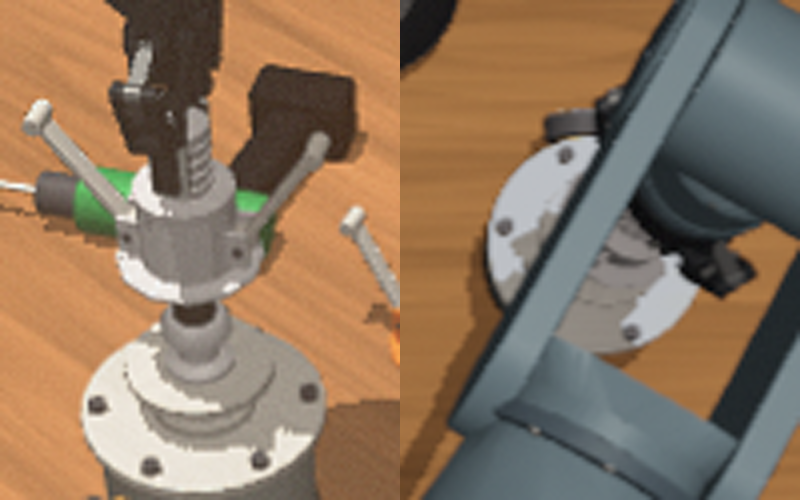

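```bash
python3 - <<'E'
from h import *
B=np.array([atz("scene",u,.108)[:2] for u in [(228.25,201.25),(241.75,216.75),(269,215),(281.25,198.25)]])
T=np.array([atz("top",(340+(x-400)/5,195+(y-300)/5),.108)[:2] for x,y in [(557,370),(673,390),(714,500),(640,590),(521,570),(480,458)]])
for P in(B,T):
    s=np.linalg.lstsq(np.c_[2*P,np.ones(len(P))],(P**2).sum(1),rcond=None)[0];print("bolt circle",s[:2],np.sqrt(s[2]+s[0]**2+s[1]**2))
a=np.linspace(0,2*np.pi,360)
def ext(c,r,z):
    q=proj("scene",np.c_[c[0]+r*np.cos(a),c[1]+r*np.sin(a),np.full(360,z)]);return np.r_[q[:,0].min(),q[:,0].max(),q[:,1].max()]
for c in([.5315,-.1855],[.5328,-.1839],[.5275,-.189]):
    print(c,"lid",ext(c,.079,.108),"sh",ext(c,.047,.138),"rim",ext(c,.043,.23),proj("scene",[*c,.192]))
E
```

```text
bolt circle [ 0.5291 -0.1885] 0.06828058210831746
bolt circle [ 0.5314 -0.1857] 0.0680807118385124
[0.5315, -0.1855] lid [224.0674 285.5564 222.7047] sh [235.4276 272.6083 204.9763] rim [233.3099 269.1705 175.5218] [[252.4528 175.8518]]
[0.5328, -0.1839] lid [224.079  285.6312 223.2985] sh [235.4513 272.6709 205.5513] rim [233.3322 269.2324 176.0938] [[252.4954 176.3987]]
[0.5275, -0.189] lid [224.3886 285.7122 221.1706] sh [235.7229 272.802  203.4909] rim [233.628  269.3848 174.0444] [[252.7093 174.4392]]
```

The coupling hangs upright with its rim about centred over the adaptor (rim 233–271, shoulder 235–273). The two cameras disagree on the pot by 3 mm, so I'll use the middle value and feel for the fit.

```bash
python3 -c "
from h import *
go([.531,-.1865,.255],31.2)"
```

```text
yaw now 31.315351701796548 delta [-1.1 -3.  35.4] [ 0.0003 -0.0001  0.002 ]
```

carry_out(
  deltas="0.5 -1 12 0 0 0 1; 0.5 -1 24 0 0 0 1; 0.5 -1 36 0 0 0 1; 0.5 -1 40 0 0 0 1; 0.5 -1 40 0 0 0 1; 0.5 -1 40 0 0 0 1; 0.5 -1 40 0 0 0 1",
)

```text
time_s: 6.18
eef_pos: [0.532, -0.1855, 0.2509]
eef_rot: [0.001, 0.491, 0.871, -0.0]
wrist_force: [-0.2, -0.6, -5.0]
opening: 0.41
grasp_force: 61.4
```

```bash
python3 - <<'E'
from h import *
P=[];F=[]
for i in range(3):
    s=vision.camera("scene");o=sensors.get_obs();P.append(o["eef_pos"]);F.append(o["wrist_force"])
print(np.array(P),np.array(F)); go([.531,-.1865,.25],31.2)
cv2.imwrite("pics/c4.png",cv2.resize(s[130:230,205:305],(600,600),interpolation=cv2.INTER_CUBIC))
E
```

```text
[[ 0.5319 -0.1855  0.2508]
 [ 0.5319 -0.1854  0.2507]
 [ 0.5318 -0.1854  0.2506]] [[ 1.232  -0.3392 -4.7579]
 [ 1.1064 -0.0295 -4.7484]
 [ 0.0212 -0.4024 -5.4331]]
yaw now 31.226221835747253 delta [-0.5 -1.3  0.6] [0.0003 0.0005 0.0005]
```

View pics/c4.png

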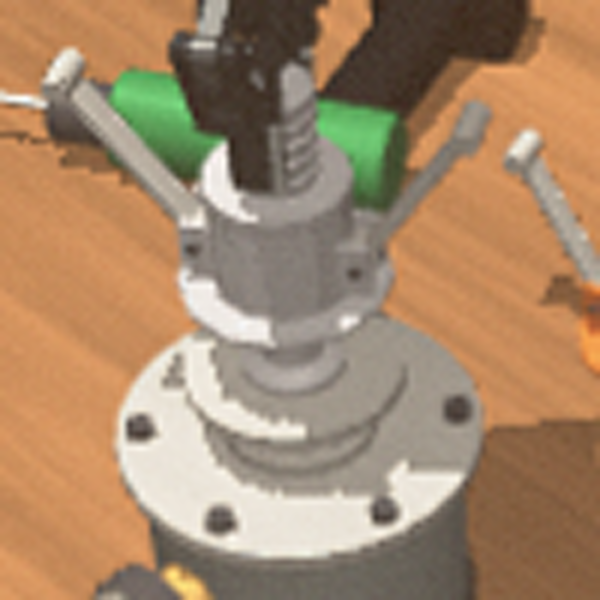

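The rim is at 252.6 px against the 252.4 expected for the pot axis, so it is laterally aligned within about 0.5 mm. If the bolt heads stand a few mm above the lid, the two cameras' pot estimates agree. Descending in small steps.

carry_out(
  deltas="-0.2 -0.7 2 0 0 0 1; -0.2 -0.7 4 0 0 0 1; -0.2 -0.7 6 0 0 0 1; -0.2 -0.7 8 0 0 0 1; -0.2 -0.7 8 0 0 0 1",
)

```text
time_s: 6.95
eef_pos: [0.5311, -0.1858, 0.242]
eef_rot: [-0.0, 0.491, 0.871, 0.0]
wrist_force: [-0.7, 0.5, -6.2]
opening: 0.41
grasp_force: 61.4
```

carry_out(
  deltas="0 0 2 0 0 0 1; 0 0 4 0 0 0 1; 0 0 4 0 0 0 1",
)

```text
time_s: 7.32
eef_pos: [0.5311, -0.1858, 0.238]
eef_rot: [-0.0, 0.491, 0.871, 0.0]
wrist_force: [-0.8, -0.1, -4.6]
opening: 0.41
grasp_force: 61.5
```

carry_out(
  deltas="0 0 2 0 0 0 1; 0 0 4 0 0 0 1; 0 0 4 0 0 0 1",
)

```text
time_s: 7.7
eef_pos: [0.5311, -0.1858, 0.234]
eef_rot: [-0.0, 0.491, 0.871, 0.0]
wrist_force: [-0.1, -0.3, -5.5]
opening: 0.405
grasp_force: 61.5
```

carry_out(
  deltas="0 0 1.5 0 0 0 1; 0 0 3 0 0 0 1; 0 0 3 0 0 0 1",
)

```text
time_s: 8.07
eef_pos: [0.5311, -0.1858, 0.2311]
eef_rot: [-0.0, 0.491, 0.871, -0.0]
wrist_force: [0.1, 0.3, -5.5]
opening: 0.404
grasp_force: 61.5
```

carry_out(
  deltas="0 0 1.5 0 0 0 1; 0 0 3 0 0 0 1; 0 0 3 0 0 0 1",
)

```text
time_s: 8.45
eef_pos: [0.5311, -0.1858, 0.2281]
eef_rot: [-0.0, 0.491, 0.871, -0.0]
wrist_force: [-0.9, -0.1, -5.9]
opening: 0.407
grasp_force: 61.5
```

carry_out(
  deltas="0 0 1.5 0 0 0 1; 0 0 3 0 0 0 1; 0 0 3 0 0 0 1",
)

```text
time_s: 8.82
eef_pos: [0.5311, -0.1858, 0.2251]
eef_rot: [-0.0, 0.491, 0.871, 0.0]
wrist_force: [0.6, 0.8, -5.5]
opening: 0.402
grasp_force: 61.5
```

The rim is already below the lowest possible adaptor top with no contact, so it is sliding over cleanly.

carry_out(
  deltas="0 0 2 0 0 0 1; 0 0 4 0 0 0 1; 0 0 6 0 0 0 1; 0 0 8 0 0 0 1; 0 0 10 0 0 0 1; 0 0 10 0 0 0 1",
)

```text
time_s: 9.57
eef_pos: [0.5311, -0.1858, 0.2151]
eef_rot: [-0.0, 0.491, 0.871, 0.0]
wrist_force: [-0.1, -0.1, -5.0]
opening: 0.41
grasp_force: 61.5
```

carry_out(
  deltas="0 0 1.5 0 0 0 1; 0 0 3 0 0 0 1; 0 0 3 0 0 0 1",
)

```text
time_s: 9.95
eef_pos: [0.5312, -0.1859, 0.2123]
eef_rot: [0.0, 0.491, 0.871, -0.0]
wrist_force: [0.5, -0.3, -5.9]
opening: 0.404
grasp_force: 61.5
```

carry_out(
  deltas="0 0 1 0 0 0 1; 0 0 2 0 0 0 1; 0 0 2 0 0 0 1",
)

```text
time_s: 10.32
eef_pos: [0.5313, -0.186, 0.211]
eef_rot: [0.0, 0.491, 0.871, -0.0]
wrist_force: [-2.6, 2.1, 3.7]
opening: 0.407
grasp_force: 62.4
```

carry_out(
  deltas="0 0 1 0 0 0 1; 0 0 2 0 0 0 1; 0 0 2 0 0 0 1",
)

```text
time_s: 10.7
eef_pos: [0.5313, -0.186, 0.2086]
eef_rot: [0.0, 0.491, 0.871, -0.0]
wrist_force: [-3.6, 2.2, 4.6]
opening: 0.406
grasp_force: 62.5
```

carry_out(
  deltas="0 0 1 0 0 0 1; 0 0 1 0 0 0 1; 0 0 1 0 0 0 1",
)

```text
time_s: 11.08
eef_pos: [0.5313, -0.186, 0.2077]
eef_rot: [0.0, 0.491, 0.871, -0.0]
wrist_force: [-3.9, 1.5, 5.4]
opening: 0.407
grasp_force: 62.6
```

carry_out(
  deltas="0 0 1 0 0 0 1; 0 0 1 0 0 0 1",
)

```text
time_s: 11.32
eef_pos: [0.5313, -0.186, 0.2068]
eef_rot: [0.0, 0.491, 0.871, -0.0]
wrist_force: [-4.1, 2.3, 5.6]
opening: 0.407
grasp_force: 62.7
```

carry_out(
  deltas="0 0 0.5 0 0 0 1; 0 0 0.5 0 0 0 1",
)

```text
time_s: 11.58
eef_pos: [0.5314, -0.186, 0.2065]
eef_rot: [0.0, 0.491, 0.871, -0.0]
wrist_force: [-4.7, 1.5, 6.6]
opening: 0.406
grasp_force: 62.8
```

carry_out(
  deltas="0 0 0.5 0 0 0 1; 0 0 0.5 0 0 0 1",
)

```text
time_s: 11.82
eef_pos: [0.5314, -0.186, 0.2061]
eef_rot: [0.0, 0.491, 0.871, -0.0]
wrist_force: [-5.0, 2.2, 8.2]
opening: 0.404
grasp_force: 62.8
```

carry_out(
  deltas="0 0 0.5 0 0 0 1; 0 0 0.5 0 0 0 1",
)

```text
time_s: 12.08
eef_pos: [0.5314, -0.186, 0.2057]
eef_rot: [0.0, 0.491, 0.871, -0.0]
wrist_force: [-5.5, 2.4, 9.1]
opening: 0.406
grasp_force: 62.9
```

carry_out(
  deltas="0 0 0.5 0 0 0 1; 0 0 0.5 0 0 0 1",
)

```text
time_s: 12.32
eef_pos: [0.5314, -0.186, 0.2054]
eef_rot: [0.0, 0.491, 0.871, -0.0]
wrist_force: [-6.0, 1.5, 9.8]
opening: 0.4
grasp_force: 63.0
```

carry_out(
  deltas="0 0 0.5 0 0 0 1; 0 0 0.5 0 0 0 1",
)

```text
time_s: 12.58
eef_pos: [0.5314, -0.186, 0.2054]
eef_rot: [0.0, 0.491, 0.871, -0.0]
wrist_force: [-6.1, 3.1, 12.5]
opening: 0.41
grasp_force: 63.2
```

carry_out(
  deltas="0 0 0.5 0 0 0 1; 0 0 0.5 0 0 0 1",
)

```text
time_s: 12.82
eef_pos: [0.5314, -0.186, 0.2054]
eef_rot: [0.001, 0.491, 0.871, -0.0]
wrist_force: [-7.9, 4.3, 14.6]
opening: 0.406
grasp_force: 63.5
```

carry_out(
  deltas="0 0 0.5 0 0 0 1; 0 0 0.5 0 0 0 1",
)

```text
time_s: 13.08
eef_pos: [0.5314, -0.186, 0.2053]
eef_rot: [0.001, 0.491, 0.871, -0.0]
wrist_force: [-8.9, 4.6, 18.3]
opening: 0.406
grasp_force: 63.8
```

It landed on a hard stop 6 mm after the gasket was first felt. The force climbs with no further travel at TCP z = 0.2053. Unload, release and rise.

carry_out(
  deltas="0 0 -1.5 0 0 0 1; 0 0 -2.5 0 0 0 1; 0 0 -2.5 0 0 0 0; 0 0 -2.5 0 0 0 0; 0 0 -2.5 0 0 0 0; 0 0 -2.5 0 0 0 0; 0 0 -20 0 0 0 0; 0 0 -50 0 0 0 0; 0 0 -90 0 0 0 0; 0 0 -100 0 0 0 0.5; 0 0 -100 0 0 0 1; 0 0 -100 0 0 0 1",
)

```text
time_s: 14.58
eef_pos: [0.5306, -0.1855, 0.3013]
eef_rot: [-0.001, 0.491, 0.871, 0.0]
wrist_force: [-0.0, -0.2, -0.7]
opening: 0.376
grasp_force: 0.0
```

```bash
python3 - <<'E'
from h import *
o=sensors.get_obs();print(o["time_s"],o["eef_pos"],o["wrist_force"],o["opening"])
go([.5313,-.186,.25],31.2)
s=vision.camera("scene")
cv2.imwrite("pics/c5.png",cv2.resize(s[120:220,200:300],(600,600),interpolation=cv2.INTER_CUBIC))
u=np.array([np.cos(np.radians(-58.8)),np.sin(np.radians(-58.8)),0])
for k in(1,-1): print(proj("scene",np.array([.5313,-.186,.144+.0936])+k*.0765*u))
E
```

```text
14.575 [ 0.5306 -0.1855  0.3013] [-0.0391 -0.1552 -0.7439] 0.3758080829138685
yaw now 31.221192715038605 delta [-0.9  0.4 51.3] [-0.0011 -0.0022  0.0004]
[[220.5908 156.6926]]
[[281.871  165.7923]]
```

View pics/c5.png

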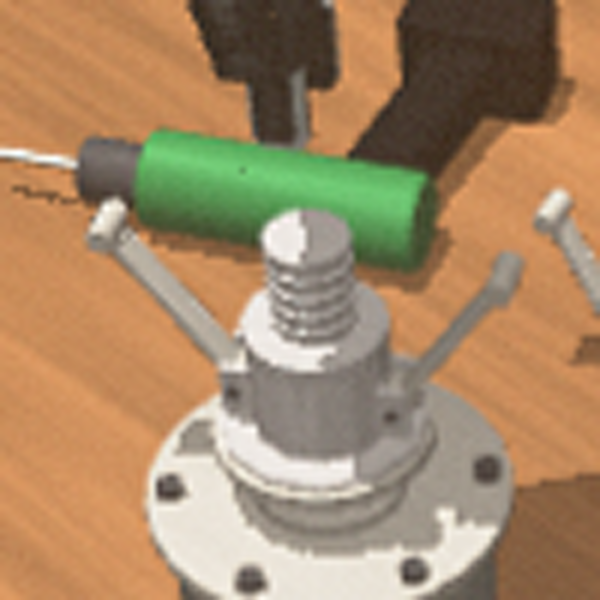

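The rim sits flush on the shoulder and both arms are still up, with bars at (218,157) and (285,166). Next I'll put the shut fingers inside the first arm, the left one, at radius 46 mm.

carry_out(
  deltas="-25 0 10 0 0 0 1; -47 0.4 40 0 0 0 1; -47 0.4 65 0 0 0 1; -47 0.4 84 0 0 0 1; -47 0.4 91 0 0 0 1; -47 0.4 91 0 0 0 1; -47 0.4 91 0 0 0 1",
)

```text
time_s: 15.5
eef_pos: [0.5565, -0.2261, 0.2131]
eef_rot: [0.001, 0.491, 0.871, -0.0]
wrist_force: [-0.4, 0.3, 0.2]
opening: -0.003
grasp_force: 0.0
```

```bash
cat >> h.py <<'E'
def rh():
    o=sensors.get_obs();y=np.radians(-58.8);u=np.array([np.cos(y),np.sin(y)]);d=o["eef_pos"][:2]-[.5313,-.186]
    print("r",d@u*1e3,"lat",(d@[-u[1],u[0]])*1e3,"h",(o["eef_pos"][2]-.144)*1e3,"F",o["wrist_force"],"open",o["opening"],o["time_s"])
E
python3 -c "
from h import *
rh()"
```

```text
r 47.31882263723502 lat 0.7912373177482619 h 69.07402632570458 F [-0.4351  0.3019  0.163 ] open -0.003417093395390628 15.5
```

carry_out(
  deltas="-4 0 0 0 0 0 1; -7 0 0 0 0 0 1; -11 0 2 0 0 0 1; -15 0 4 0 0 0 1; -15 0 4 0 0 0 1",
)

```text
time_s: 16.12
eef_pos: [0.5638, -0.2388, 0.2077]
eef_rot: [-0.0, 0.491, 0.871, 0.0]
wrist_force: [-1.1, 1.4, 2.3]
opening: 0.0
grasp_force: 1.7
```

carry_out(
  deltas="-4 0 3 0 0 0 1; -7.5 0 7 0 0 0 1; -10.5 0 11 0 0 0 1; -13 0 16 0 0 0 1; -13 0 16 0 0 0 1",
)

```text
time_s: 16.75
eef_pos: [0.5706, -0.2501, 0.1915]
eef_rot: [0.0, 0.491, 0.871, -0.0]
wrist_force: [0.1, 1.8, 3.4]
opening: -0.003
grasp_force: 1.9
```

```bash
python3 - <<'E'
from h import *
rh()
s=vision.camera("scene")
cv2.imwrite("pics/c6.png",cv2.resize(s[120:220,190:290],(600,600),interpolation=cv2.INTER_CUBIC))
E
```

```text
r 75.2026299081201 lat 0.35366492485004036 h 47.48970330754193 F [0.1485 1.8044 3.3522] open -0.0029581872831408187 16.75
```

View pics/c6.png

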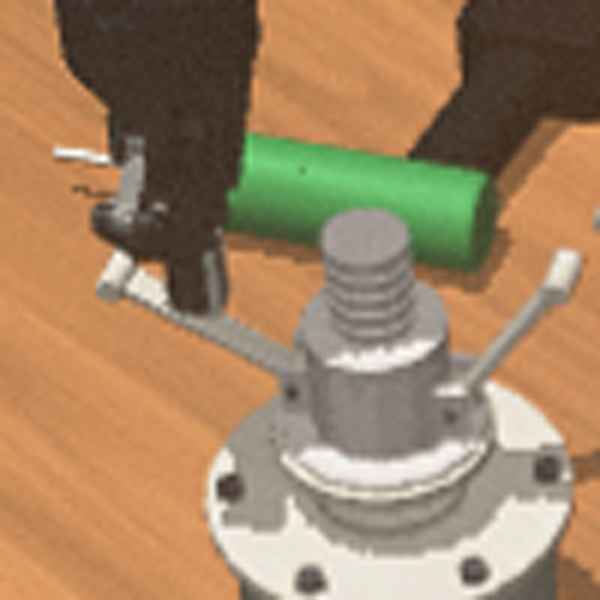

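The left arm has swung to about 67°, with its bar at (209,166), and the finger is resting on it. I'll lift, move out over the bar and press down there.

carry_out(
  deltas="0 0 -15 0 0 0 1; 0 0 -27 0 0 0 1; -20 0 -27 0 0 0 1; -37 0 -27 0 0 0 1; -37 0 -22 0 0 0 1; -37 0 -16 0 0 0 1; -37 0 -10 0 0 0 1; -37 0 -10 0 0 0 1",
)

```text
time_s: 17.8
eef_pos: [0.5896, -0.2813, 0.2019]
eef_rot: [0.0, 0.491, 0.871, -0.0]
wrist_force: [0.7, -1.0, 2.3]
opening: 0.001
grasp_force: 0.9
```

carry_out(
  deltas="0 0 5 0 0 0 1; 0 0 10 0 0 0 1; 0 0 15 0 0 0 1; 0 0 20 0 0 0 1; 0 0 20 0 0 0 1",
)

```text
time_s: 18.42
eef_pos: [0.5889, -0.2807, 0.1805]
eef_rot: [-0.001, 0.491, 0.871, 0.0]
wrist_force: [-0.7, -0.2, 0.1]
opening: -0.0
grasp_force: 0.2
```

carry_out(
  deltas="0 0 4 0 0 0 1; 0 0 8 0 0 0 1; 0 0 12 0 0 0 1; 0 0 12 0 0 0 1",
)

```text
time_s: 18.92
eef_pos: [0.5893, -0.2812, 0.1692]
eef_rot: [-0.001, 0.491, 0.871, 0.0]
wrist_force: [0.1, -1.2, 1.1]
opening: -0.005
grasp_force: 0.3
```

carry_out(
  deltas="0 0 3 0 0 0 1; 0 0 6 0 0 0 1; 0 0 6 0 0 0 1",
)

```text
time_s: 19.3
eef_pos: [0.5894, -0.2812, 0.1633]
eef_rot: [-0.0, 0.491, 0.871, 0.0]
wrist_force: [0.2, -0.1, -0.4]
opening: -0.001
grasp_force: 0.2
```

```bash
python3 - <<'E'
from h import *
rh()
s=vision.camera("scene")
cv2.imwrite("pics/c7.png",cv2.resize(s[120:220,190:290],(600,600),interpolation=cv2.INTER_CUBIC))
E
```

```text
r 111.56509236604289 lat 0.39031649121301637 h 19.306378794926527 F [ 0.1769 -0.0996 -0.3721] open -0.001259653877207417 19.3
```

View pics/c7.png

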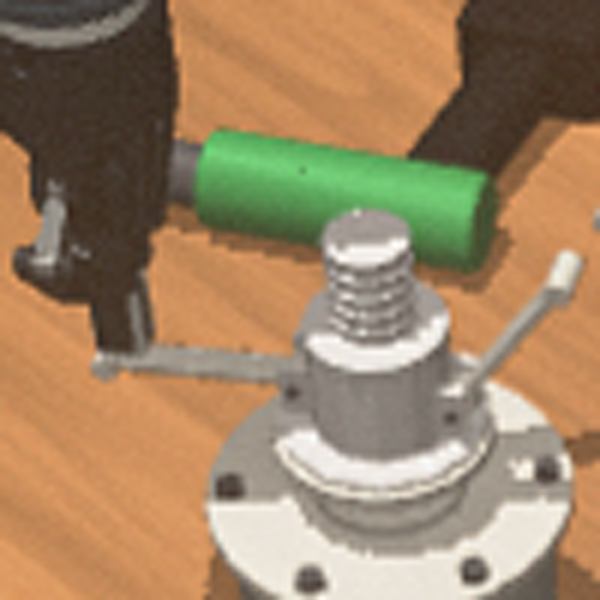

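The left arm is about level, with its bar at (208,180), and is following the finger. Pressing on to its stop.

carry_out(
  deltas="0 0 3 0 0 0 1; 0 0 6 0 0 0 1; 0 0 6 0 0 0 1",
)

```text
time_s: 19.73
eef_pos: [0.5894, -0.2811, 0.1574]
eef_rot: [-0.0, 0.491, 0.871, 0.0]
wrist_force: [-1.9, 0.5, 3.1]
opening: -0.0
grasp_force: 1.3
```

carry_out(
  deltas="0 0 2 0 0 0 1; 0 0 4 0 0 0 1; 0 0 4 0 0 0 1",
)

```text
time_s: 20.1
eef_pos: [0.5894, -0.2812, 0.1535]
eef_rot: [-0.0, 0.491, 0.871, 0.0]
wrist_force: [-2.4, 0.9, 3.3]
opening: -0.0
grasp_force: 1.3
```

carry_out(
  deltas="0 0 2 0 0 0 1; 0 0 2 0 0 0 1",
)

```text
time_s: 20.35
eef_pos: [0.5896, -0.2815, 0.1517]
eef_rot: [0.0, 0.491, 0.871, 0.0]
wrist_force: [-1.5, 1.4, 3.7]
opening: 0.001
grasp_force: 1.4
```

carry_out(
  deltas="0 0 1 0 0 0 1; 0 0 1 0 0 0 1",
)

```text
time_s: 20.6
eef_pos: [0.5897, -0.2815, 0.1508]
eef_rot: [0.0, 0.491, 0.871, -0.0]
wrist_force: [-0.9, 0.8, 2.8]
opening: 0.006
grasp_force: 1.4
```

carry_out(
  deltas="0 0 1.5 0 0 0 1; 0 0 1.5 0 0 0 1",
)

```text
time_s: 20.85
eef_pos: [0.5896, -0.2815, 0.1492]
eef_rot: [0.0, 0.491, 0.871, -0.0]
wrist_force: [-0.7, 0.9, 3.3]
opening: 0.001
grasp_force: 1.5
```

carry_out(
  deltas="0 0 1 0 0 0 1; 0 0 1 0 0 0 1",
)

```text
time_s: 21.1
eef_pos: [0.5896, -0.2814, 0.1482]
eef_rot: [-0.0, 0.491, 0.871, 0.0]
wrist_force: [-1.2, 0.9, 2.7]
opening: -0.0
grasp_force: 1.4
```

carry_out(
  deltas="0 0 1 0 0 0 1; 0 0 1 0 0 0 1",
)

```text
time_s: 21.35
eef_pos: [0.5896, -0.2814, 0.1472]
eef_rot: [-0.0, 0.491, 0.871, 0.0]
wrist_force: [-1.1, 1.9, 2.9]
opening: 0.003
grasp_force: 1.4
```

carry_out(
  deltas="0 0 1 0 0 0 1; 0 0 1 0 0 0 1",
)

```text
time_s: 21.6
eef_pos: [0.5896, -0.2815, 0.1463]
eef_rot: [0.0, 0.491, 0.871, -0.0]
wrist_force: [-0.9, 1.1, 3.1]
opening: 0.001
grasp_force: 1.6
```

carry_out(
  deltas="0 0 1 0 0 0 1; 0 0 2 0 0 0 1; 0 0 2 0 0 0 1",
)

```text
time_s: 21.98
eef_pos: [0.5898, -0.2816, 0.1454]
eef_rot: [0.0, 0.491, 0.871, -0.0]
wrist_force: [-2.8, 2.9, 9.8]
opening: -0.0
grasp_force: 3.6
```

carry_out(
  deltas="0 0 1 0 0 0 1; 0 0 1.5 0 0 0 1; 0 0 1.5 0 0 0 1",
)

```text
time_s: 22.35
eef_pos: [0.5901, -0.2817, 0.1448]
eef_rot: [0.001, 0.491, 0.871, -0.0]
wrist_force: [-4.4, 2.6, 12.2]
opening: -0.001
grasp_force: 5.5
```

carry_out(
  deltas="0 0 1 0 0 0 1; 0 0 1 0 0 0 1",
)

```text
time_s: 22.6
eef_pos: [0.5902, -0.2817, 0.1444]
eef_rot: [0.001, 0.491, 0.871, -0.0]
wrist_force: [-5.2, 3.7, 15.6]
opening: 0.004
grasp_force: 6.8
```

carry_out(
  deltas="0 0 1 0 0 0 1; 0 0 1 0 0 0 1",
)

```text
time_s: 22.85
eef_pos: [0.5906, -0.2822, 0.1441]
eef_rot: [0.002, 0.491, 0.871, -0.0]
wrist_force: [-4.0, 2.7, 17.6]
opening: 0.002
grasp_force: 7.6
```

carry_out(
  deltas="0 0 1 0 0 0 1; 0 0 1 0 0 0 1; 0 0 1 0 0 0 1",
)

```text
time_s: 23.22
eef_pos: [0.5909, -0.2825, 0.1436]
eef_rot: [0.002, 0.491, 0.871, -0.0]
wrist_force: [-3.8, 3.4, 19.3]
opening: 0.001
grasp_force: 8.6
```

```bash
python3 - <<'E'
from h import *
rh()
s=vision.camera("scene")
cv2.imwrite("pics/c8.png",cv2.resize(s[120:220,190:290],(600,600),interpolation=cv2.INTER_CUBIC))
u=np.array([np.cos(np.radians(-58.8)),np.sin(np.radians(-58.8)),0])
for th in (95,100,105):
    t=np.radians(th);p=proj("scene",np.array([.5313,-.186,.144+.02+.085*np.cos(t)])+(.034+.085*np.sin(t))*u);print(th,(p-[190,120])*6)
E
```

```text
r 113.38617474705185 lat 1.0010916064486022 h -0.3539280467461381 F [-3.8358  3.4296 19.3039] open 0.0007388384486508652 23.225
95 [[111.8542 357.1243]]
100 [[116.3686 370.551 ]]
105 [[122.2254 383.8961]]
```

View pics/c8.png

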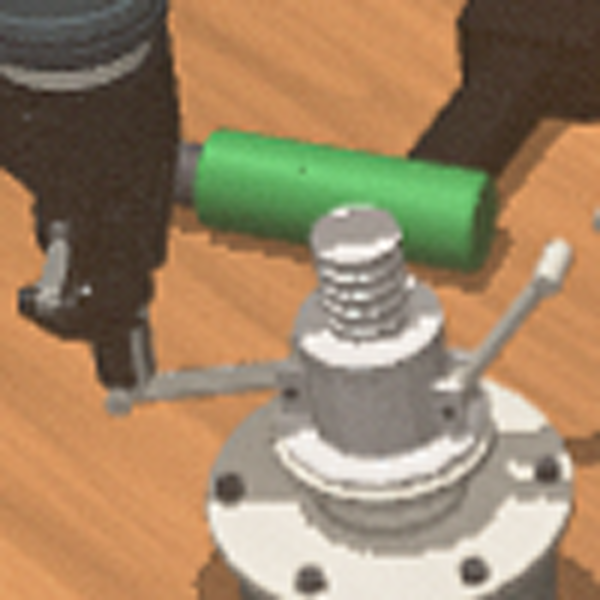

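The arm is at its stop, with its bar at (210,187). The last few newtons only tipped the coupling slightly, so the stub leans about 2 px left. I'll unload straight away and check that it sits back.

carry_out(
  deltas="0 0 -4 0 0 0 1; 0 0 -10 0 0 0 1; 0 0 -50 0 0 0 1; 0 0 -100 0 0 0 1; 40 0 -140 0 0 0 1; 95 0 -165 0 0 0 1; 150 0 -165 0 0 0 1; 158 0 -165 0 0 0 1; 158 0 -165 0 0 0 1",
)

```text
time_s: 24.4
eef_pos: [0.5076, -0.1462, 0.3045]
eef_rot: [-0.0, 0.49, 0.871, -0.0]
wrist_force: [0.6, -0.4, -0.3]
opening: 0.0
grasp_force: 0.0
```

```bash
python3 - <<'E'
from h import *
rh()
s=vision.camera("scene")
cv2.imwrite("pics/c9.png",cv2.resize(s[120:220,195:295],(600,600),interpolation=cv2.INTER_CUBIC))
E
```

```text
r -46.34109160672976 lat 0.3750268591106651 h 160.46830805672045 F [ 0.5841 -0.4051 -0.3389] open 0.0003217750930411643 24.4
```

View pics/c9.png

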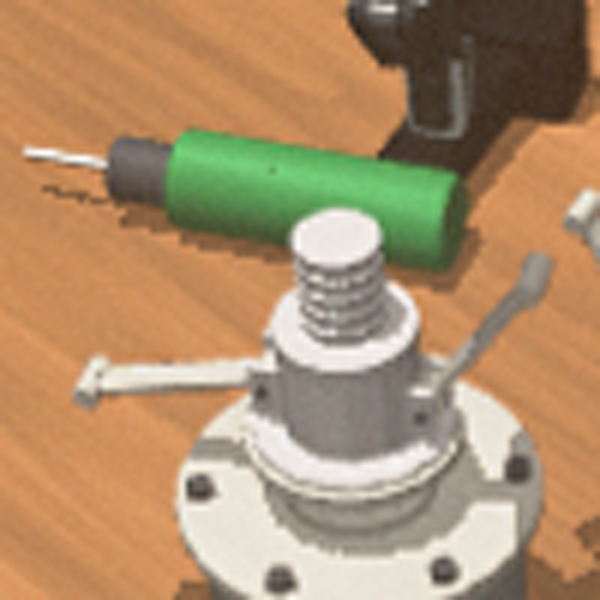

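The stub is back upright, the rim is flush, and the left arm stays down at its stop with its bar at (210,183), where 105° was predicted. That was my 11th picture, one over the limit of 10, so I'll view no more and go by feel and numbers. Now the second arm, mirrored.

carry_out(
  deltas="0 0 30 0 0 0 1; 1 0 60 0 0 0 1; 1 0 82 0 0 0 1; 1 0 92 0 0 0 1; 1 0 92 0 0 0 1; 1 0 92 0 0 0 1",
)

```text
time_s: 25.2
eef_pos: [0.5079, -0.1461, 0.2137]
eef_rot: [0.001, 0.491, 0.871, -0.0]
wrist_force: [0.8, 0.6, 0.4]
opening: -0.001
grasp_force: 0.0
```

carry_out(
  deltas="4 0 0 0 0 0 1; 7 0 0 0 0 0 1; 11 0 2 0 0 0 1; 15 0 4 0 0 0 1; 15 0 4 0 0 0 1",
)

```text
time_s: 25.82
eef_pos: [0.4994, -0.1325, 0.2088]
eef_rot: [0.0, 0.491, 0.871, 0.0]
wrist_force: [2.1, -2.4, -0.2]
opening: 0.001
grasp_force: 1.4
```

carry_out(
  deltas="4 0 3 0 0 0 1; 7.5 0 7 0 0 0 1; 10.5 0 11 0 0 0 1; 13 0 16 0 0 0 1; 13 0 16 0 0 0 1",
)

```text
time_s: 26.45
eef_pos: [0.492, -0.1206, 0.1921]
eef_rot: [-0.001, 0.491, 0.871, 0.0]
wrist_force: [-0.2, 0.2, 0.8]
opening: 0.003
grasp_force: 0.2
```

```bash
python3 -c "
from h import *
rh()"
```

```text
r -76.28124647849374 lat 0.2743658041884506 h 48.06441143549664 F [-0.2129  0.1783  0.8112] open 0.00322306057033553 26.45
```

carry_out(
  deltas="0 0 -15 0 0 0 1; 0 0 -27 0 0 0 1; 20 0 -27 0 0 0 1; 36 0 -27 0 0 0 1; 36 0 -22 0 0 0 1; 36 0 -16 0 0 0 1; 36 0 -10 0 0 0 1; 36 0 -10 0 0 0 1",
)

```text
time_s: 27.45
eef_pos: [0.4738, -0.0908, 0.2021]
eef_rot: [-0.001, 0.491, 0.871, -0.0]
wrist_force: [0.4, -0.2, 1.2]
opening: -0.003
grasp_force: 0.0
```

carry_out(
  deltas="0 0 5 0 0 0 1; 0 0 10 0 0 0 1; 0 0 15 0 0 0 1; 0 0 20 0 0 0 1; 0 0 20 0 0 0 1",
)

```text
time_s: 28.08
eef_pos: [0.4738, -0.0909, 0.1822]
eef_rot: [-0.0, 0.491, 0.871, -0.0]
wrist_force: [0.2, -0.5, -0.2]
opening: 0.002
grasp_force: 0.0
```

carry_out(
  deltas="0 0 4 0 0 0 1; 0 0 8 0 0 0 1; 0 0 12 0 0 0 1; 0 0 16 0 0 0 1; 0 0 18 0 0 0 1; 0 0 18 0 0 0 1",
)

```text
time_s: 28.82
eef_pos: [0.474, -0.0908, 0.1645]
eef_rot: [0.0, 0.491, 0.871, -0.0]
wrist_force: [-0.1, 0.6, -1.1]
opening: -0.004
grasp_force: 0.1
```

carry_out(
  deltas="0 0 3 0 0 0 1; 0 0 6 0 0 0 1; 0 0 8 0 0 0 1; 0 0 8 0 0 0 1",
)

```text
time_s: 29.32
eef_pos: [0.4743, -0.0911, 0.1569]
eef_rot: [0.0, 0.491, 0.871, -0.0]
wrist_force: [-0.3, -2.0, 3.3]
opening: 0.001
grasp_force: 1.3
```

carry_out(
  deltas="0 0 3 0 0 0 1; 0 0 6 0 0 0 1; 0 0 8 0 0 0 1; 0 0 8 0 0 0 1",
)

```text
time_s: 29.82
eef_pos: [0.474, -0.0907, 0.1487]
eef_rot: [-0.0, 0.491, 0.871, 0.0]
wrist_force: [1.2, -1.3, 3.2]
opening: -0.004
grasp_force: 1.4
```

carry_out(
  deltas="0 0 1 0 0 0 1; 0 0 2 0 0 0 1; 0 0 2 0 0 0 1",
)

```text
time_s: 30.2
eef_pos: [0.4742, -0.0908, 0.1473]
eef_rot: [0.0, 0.491, 0.871, 0.0]
wrist_force: [-0.5, 0.5, 7.1]
opening: 0.003
grasp_force: 3.3
```

carry_out(
  deltas="0 0 1 0 0 0 1; 0 0 1.5 0 0 0 1; 0 0 1.5 0 0 0 1",
)

```text
time_s: 30.58
eef_pos: [0.4744, -0.0908, 0.1466]
eef_rot: [0.0, 0.491, 0.871, 0.0]
wrist_force: [-3.3, -0.4, 13.5]
opening: -0.003
grasp_force: 6.8
```

carry_out(
  deltas="0 0 1 0 0 0 1; 0 0 1 0 0 0 1",
)

```text
time_s: 30.82
eef_pos: [0.4745, -0.0908, 0.1462]
eef_rot: [0.001, 0.491, 0.871, 0.0]
wrist_force: [-4.6, 1.2, 18.0]
opening: 0.003
grasp_force: 9.1
```

carry_out(
  deltas="0 0 0.8 0 0 0 1; 0 0 0.8 0 0 0 1; 0 0 0.8 0 0 0 1",
)

```text
time_s: 31.2
eef_pos: [0.4746, -0.0908, 0.1459]
eef_rot: [0.001, 0.491, 0.871, 0.0]
wrist_force: [-6.5, 2.9, 20.8]
opening: 0.001
grasp_force: 11.1
```

carry_out(
  deltas="0 0 -4 0 0 0 1; 0 0 -10 0 0 0 1; 0 0 -50 0 0 0 1; 0 0 -100 0 0 0 1; -40 0 -140 0 0 0 1; -95 0 -150 0 0 0 1; -150 0 -150 0 0 0 1; -205 0 -140 0 0 0 1; -223 0 -100 0 0 0 1; -223 0 -60 0 0 0 1; -223 0 -16 0 0 0 1; -223 0 -16 0 0 0 1",
)

```text
time_s: 32.7
eef_pos: [0.5865, -0.2792, 0.1541]
eef_rot: [-0.005, 0.491, 0.871, 0.001]
wrist_force: [-0.4, 0.3, 0.1]
opening: 0.002
grasp_force: 0.0
```

```bash
python3 -c "
from h import *
rh()"
```

```text
r 108.29798136346261 lat -1.0988175912413078 h 10.131795161254175 F [-0.3603  0.2832  0.1053] open 0.0022711907467843732 32.7
```

Re-checking arm a by touch, now that both are down.

carry_out(
  deltas="-3 0 2 0 0 0 1; -3 0 4 0 0 0 1; -3 0 6 0 0 0 1; -3 0 6 0 0 0 1; -3 0 6 0 0 0 1",
)

```text
time_s: 33.33
eef_pos: [0.5912, -0.284, 0.1539]
eef_rot: [0.0, 0.491, 0.871, -0.0]
wrist_force: [0.2, -0.1, -0.2]
opening: -0.003
grasp_force: 0.0
```

carry_out(
  deltas="0 0 1 0 0 0 1; 0 0 2 0 0 0 1; 0 0 2 0 0 0 1",
)

```text
time_s: 33.7
eef_pos: [0.5911, -0.2839, 0.1513]
eef_rot: [-0.0, 0.491, 0.871, 0.0]
wrist_force: [0.6, 0.4, -0.0]
opening: -0.002
grasp_force: 0.0
```

carry_out(
  deltas="0 0 1 0 0 0 1; 0 0 1.5 0 0 0 1; 0 0 1.5 0 0 0 1",
)

```text
time_s: 34.08
eef_pos: [0.5911, -0.284, 0.1499]
eef_rot: [-0.0, 0.491, 0.871, 0.0]
wrist_force: [0.0, -0.0, -0.0]
opening: 0.001
grasp_force: 0.0
```

carry_out(
  deltas="0 0 1 0 0 0 1; 0 0 2 0 0 0 1; 0 0 2 0 0 0 1",
)

```text
time_s: 34.45
eef_pos: [0.5911, -0.284, 0.1479]
eef_rot: [-0.0, 0.491, 0.871, 0.0]
wrist_force: [0.2, 0.4, -0.4]
opening: -0.001
grasp_force: 0.1
```

carry_out(
  deltas="0 0 1 0 0 0 1; 0 0 1.5 0 0 0 1; 0 0 1.5 0 0 0 1",
)

```text
time_s: 34.83
eef_pos: [0.5913, -0.284, 0.147]
eef_rot: [0.0, 0.491, 0.871, -0.0]
wrist_force: [-0.6, 0.7, 4.3]
opening: 0.004
grasp_force: 2.0
```

carry_out(
  deltas="0 0 1 0 0 0 1; 0 0 1.5 0 0 0 1; 0 0 1.5 0 0 0 1",
)

```text
time_s: 35.2
eef_pos: [0.5914, -0.284, 0.1463]
eef_rot: [0.0, 0.491, 0.871, -0.0]
wrist_force: [-2.5, 1.8, 9.3]
opening: -0.002
grasp_force: 4.5
```

carry_out(
  deltas="0 0 1 0 0 0 1; 0 0 2 0 0 0 1; 0 0 2 0 0 0 1",
)

```text
time_s: 35.58
eef_pos: [0.5916, -0.284, 0.1455]
eef_rot: [0.001, 0.491, 0.871, -0.0]
wrist_force: [-5.7, 4.7, 15.6]
opening: 0.003
grasp_force: 7.7
```

carry_out(
  deltas="0 0 -4 0 0 0 1; 0 0 -10 0 0 0 1; 0 0 -50 0 0 0 1; 0 0 -100 0 0 0 1; 0 0 -150 0 0 0 1; 70 50 -150 0 0 0 1; 70 100 -150 0 0 0 1; 70 100 -150 0 0 0 1; 70 100 -150 0 0 0 1",
)

```text
time_s: 36.7
eef_pos: [0.6404, -0.172, 0.2924]
eef_rot: [-0.0, 0.49, 0.872, -0.0]
wrist_force: [-0.1, 0.5, -0.5]
opening: -0.007
grasp_force: 0.0
```

```bash
python3 - <<'E'
from h import *
rh()
s=cv2.cvtColor(vision.camera("scene"),cv2.COLOR_BGR2HSV);cv2.imwrite("pics/end.png",cv2.cvtColor(s,cv2.COLOR_HSV2BGR))
u=np.array([np.cos(np.radians(-58.8)),np.sin(np.radians(-58.8)),0])
gray=(s[...,1]<60).astype(np.uint8)
for k in(1,-1):
  for th in(35,95,105):
    t=np.radians(th);p=proj("scene",np.array([.5313,-.186,.164+.085*np.cos(t)])+k*(.034+.085*np.sin(t))*u)[0];x,y=p.round().astype(int)
    print(k,th,p);print(gray[y-4:y+5,x-6:x+7]) if th==105 else 0
E
```

```text
r 44.53755276637207 lat 100.55192503180031 h 148.38375159779523 F [-0.0744  0.4761 -0.4957] open -0.006994401144782964 36.7
1 35 [218.335  157.6237]
1 95 [208.6424 179.5207]
1 105 [210.3709 183.9827]
[[0 0 0 0 0 0 1 1 1 0 0 0 0]
 [0 0 0 0 0 0 1 1 1 1 1 0 1]
 [0 0 0 0 0 1 1 1 1 1 1 1 1]
 [0 0 0 0 1 1 1 1 1 1 1 1 1]
 [0 0 0 0 1 1 1 1 1 1 1 1 1]
 [0 0 0 0 1 1 1 1 0 1 0 0 0]
 [0 0 0 0 1 1 1 0 0 0 0 0 0]
 [0 0 0 0 1 1 1 0 0 0 0 0 0]
 [0 0 0 0 0 0 0 0 0 0 0 0 0]]
-1 35 [284.473  167.4697]
-1 95 [299.4499 193.6694]
-1 105 [298.4981 197.8229]
[[1 1 1 1 1 1 1 1 1 1 0 0 0]
 [1 1 1 1 1 1 1 1 1 1 0 0 0]
 [1 1 1 1 1 1 1 1 1 0 0 0 0]
 [1 1 1 1 1 1 1 1 1 0 0 0 0]
 [0 0 0 1 1 1 1 1 1 0 0 0 0]
 [0 0 0 0 1 1 1 1 0 0 0 0 0]
 [0 0 0 0 1 1 1 1 0 0 0 0 0]
 [0 0 0 0 0 0 1 0 0 0 0 0 0]
 [0 0 0 0 0 0 0 0 0 0 0 0 0]]
```

Both bars show where the stop was predicted, and both arms gave the same hard contact height by touch (0.147 m, against about 0.148 expected). The gripper is clear.

```bash
python3 -c "
from h import *
print(ctrl.hand_in())"
```

```text
the job is handed in; nothing more can be done
None
```

The coupling is pushed home flush on the shoulder, both cam arms were then swung down one after the other to their stops, and the job is handed in at about 37 s; peak force was about 25 N on the coupling and 22 N on an arm, the first arm's last press briefly tipped the coupling (it sat back), and I viewed 11 pictures against the limit of 10.

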